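Fit the speed knob on the blood-tube mixer and hold it pressed

ROBOT

A 6-joint arm with a two-finger parallel gripper is mounted at the origin on the work surface. World frame = base frame: x ahead of the robot, y to its left, z up, the work surface at z = 0. Lengths are in m, angles in rad, forces in N, time in s.
With the tool pointing down it reaches from about 0.4 to 0.825 m from the base axis. Payload 7 kg.
Tool frame: the origin (TCP) lies between the finger pads; the fingertips stand 8 mm ahead of it and the grasp point (between the pads) lies 11 mm behind it (arm.finger_overhang is the distance from the TCP to the fingertips, in m); z points along the fingers, y is the line along which they close (so a half turn about z gives the same grasp; the last joint's range is limited). The gripper opens to 88 mm and grips with 3 to 60 N. Pads are 19 mm wide; open, the fingers measure 130 mm over their backs; the gripper's body (78 mm by 193 mm) begins 47 mm behind the grasp point.
Start: joints at [1.548, 0.359, 0.012, 0, -1.224, -0.288], TCP at [0.206, 0.643, 0.235] pointing down, gripper open.
Joint ranges: [-3.07, 3.07], [-1.43, 2.12], [-1.02, 1.25], [-3.03, 1.67], [-3.05, -0], [-3.03, 3.03]. Speed limits (rad/s): [2.39, 2.39, 3.01, 3.14, 3.14, 3.14].

INTERFACE

Orientations are given as [roll, pitch, yaw] about the fixed x, y, z axes, in that order (R = Rz(yaw) Ry(pitch) Rx(roll)).
In Python, from station import arm gives the robot as it stands.
- The arm moves only by the tool move_arm, never from a script. Its argument "rows" is text: rows parted by semicolons, each of 7 numbers parted by spaces: the turn, a rotation vector about the tool's x, y, z in degrees, then the shift along the tool's x, y, z in m, then the finger opening in m, from 0 to 0.0876. A call has 1 to 8 rows; each row shifts and turns the commanded pose from where the row before left it, along the tool's axes as they then stand; what a row does not reach is not made up. A row lasts 1/8 s, in which the tool goes at most 62.5 mm and 10.7 degrees, less where a joint would pass 70% of its speed; a pose out of reach is approached as far as the arm can. A call is refused whole if a number of a shift passes 0.0625 or a number of a turn 10.7, either way. A call with a gripper value outside its range is refused whole. The fingers move at their own pace and stop on an object; "squeeze" is the grip in N (left out, the last holds). Time passes only in rows, so rows that do not move let the fingers close. It gives the time, the measured TCP pose, the force, the opening and the grip force at its end, in the units of the state.
- arm.get_state(): the state, without advancing time (a new reading comes with each control period).
- arm.grab_frame(name): name is "scene" or "side" or "wrist"; returns (picture, depth): 384x512x3 uint8, blue, green, red; 384x512 float32, m along the optical axis (not along the pixel's ray), 0 where there is no reading.
- arm.camera_model(name): a dict with "mtx" (3x3 intrinsics, pixels), "camera_from_world" (4x4, takes a point from world to camera coordinates); the wrist camera has in their place "mount" (4x4, takes a point from camera to tool coordinates, whose origin is the TCP and whose axes are the flange's). Camera axes: x right, y down, z forward; pixel columns grow to the right and rows downward; lengths in m; the calibration is good to about 2 mm. A picture is of the moment at which its call begins: read the wrist's pose just before it. camera_model takes no time and is no camera call.
- arm.job_done(): hands the job in; it is judged then, once.
The state is a dict: "t": time; "q": joint angles; "qd": joint speeds; "joint_efforts": joint torques, N m; "eef_pos": TCP position; "ee_rot": TCP orientation; "force": force on the tool from outside, world axes, zero at the start; "moment": the same for the moment, N m; "width": finger opening in m; "gripper_force": force on a finger pad.
Only numpy, scipy, OpenCV 4.12 (cv2) and the standard library are available. Lean on these libraries where they do the work, as an engineer would, in place of code of your own. Each camera call takes 0.05 s, during which the arm holds its last target. There are 200 camera calls.

TASK

The speed knob has come off the blood-tube roller mixer and lies on the desk: pick it up, turn it so that the flat in its bore matches the flat of the D-shaped shaft on the mixer's control deck, and push it on until it sits flush on the dial disc. Then press knob and shaft right down, as for the long press that wakes the mixer, and finish while still holding the knob pressed down; do not let go. Leave the tubes, the pens and the other things on the desk where they are.

Things in the scene. Friction and masses are not known exactly. Their poses are not given: they have to be found in the camera images.
- knob: Black round knob, loose, upright on the desk, bore down. Origin: centre of its underside; z up, x towards its pointer line (red on the silver top, white down the side and over the skirt). 30 mm tall: skirt 46 mm across, 5 mm high, then a straight body 34 mm across to the top. Grip that body, fingertips at least 7 mm above the underside, so that they clear skirt and dial. 30 to 65 g.
- knob_line (a point): Point on the lower rim of the knob's skirt at its white pointer line, 23 mm from the axis (axes as the knob's). The knob's D-shaped bore is 13 mm across and 15 mm deep from its underside; its flat is 2 mm from the axis, on this side, under the pointer line.
- dial (a point): Centre of the upper face of the black dial disc (58 mm across) on the mixer's control deck, on the shaft's axis; turns and sinks with the shaft. z up, x along the white line from shaft to rim: the side of the shaft's flat. 113.5 mm above the desk when not pressed, 8.5 mm above the deck; nothing near it on the deck stands higher than the shaft. Fully home, the knob's underside lies on this face.
- dial_line (a point): Point on the white line of the dial disc, 23 mm from the shaft's axis (axes as dial). With the knob on, the knob's pointer line stands over it.
- shaft_tip (a point): Centre of the tip of the steel D-shaft, 13 mm above the dial's face, axes as dial. The shaft is 12 mm across, its flat 1.5 mm from the axis on the x side, tip chamfered by 1.5 mm. The knob (0.5 mm play all round) goes on freely with its x along this x within about 5 degrees; 15 degrees off it drags or jams; further off it rests on the tip, up to 13 mm too high.
- press (a joint): How far dial, shaft and knob are pressed down into the deck, in m: 0 up, 0.004 right down at a firm stop. A spring pushes back with about 3 N at the start and 6.5 N right down; it comes up again when let go.
- spindle (a joint): Turn of the shaft with its dial about the vertical, in rad, anticlockwise seen from above, 0 when the white line points along the mixer's x axis, stops at -2.36 and 2.36. It is stiff (0.06 N m) and stays where it is; it need not be turned.
- mixer: Cream blood-tube roller mixer, fixed to the desk, 250 mm (its x) by 420 mm (its y), 105 mm high. Origin: centre of its underside; x away from the operator, y to the left along its five white rollers (30 mm thick, tops 100 mm above the desk). The control deck is the 115 mm wide end on its -y side; the shaft's axis is at x -55 mm, y -152 mm.
- tube_purple: Blood tube with purple cap, 15 mm across, 107 mm long, lying loose in a groove between two rollers of the mixer. Origin at its middle. Leave it alone.
- tube_blue: Blood tube with light blue cap, of the same size, lying loose in another groove of the rollers. Origin at its middle. Leave it alone.
- pen_red: Red pen, 140 mm long, 14 mm high, lying on the desk. Origin under its middle, x along it. Leave it alone.
- pen_black: Black pen, of the same size, lying on the desk. Origin under its middle, x along it. Leave it alone.
- stamp: Self-inking stamp, red below and black above, 58 by 30 mm, 42 mm high, on the desk. Origin: centre of its underside. Leave it alone.
- scanner: Cream hand barcode scanner lying on its side, about 150 by 160 mm, 50 mm high. Origin: on the desk, at the rear of its head. Leave it alone.
- sanitizer: Clear pump bottle of hand sanitizer with blue label, 61 mm across, 168 mm tall, on the desk at the left. Origin: centre of its underside. Leave it alone.

How it is judged:
By the outcome, as a careful person would: the job done as asked, in the order asked, and still so for the second after the job is handed in, while the arm keeps its last pose, push and grip.
It also fails if it takes over 45 s, if anything falls off the work surface, if the arm or the gripper's body presses on something with over 40 N, if the wrist force passes 120 N, or if a joint passes its speed limit or range.

## Working session

There is one attempt and no reset: what is moved stays moved. The work goes in short steps, Python scripts to look and compute and a tool call to move; the robot and the scene stay as the last step left them, time stands still between calls to the robot, and variables do not carry over. Pictures are saved under pics/ and viewed, at most 10 in all, crops included, and the job is handed in when it is done.

Besides the shell and the picture viewer there is one more tool, called after "Request:" as name(argument=value, ...) on one line, values as JSON. move_arm: Moves the arm, as the interface text tells. Its arguments: {"type":"object","properties":{"rows":{"type":"string"},"squeeze":{"type":"number"}},"required":["rows"]}

```bash
mkdir -p pics; cat > h.py <<'E'
import numpy as np, cv2
from scipy.spatial.transform import Rotation as R
from station import arm
def cam(n, s=None):
    m=arm.camera_model(n); K=np.array(m["mtx"])
    if "mount" in m:
        T=np.eye(4); T[:3,:3]=R.from_euler("xyz",s["ee_rot"]).as_matrix(); T[:3,3]=s["eef_pos"]
        return K, T@np.array(m["mount"])
    return K, np.linalg.inv(np.array(m["camera_from_world"]))
def plane(px,K,W,z):
    px=np.atleast_2d(np.array(px,float)); r=np.c_[px,np.ones(len(px))]@np.linalg.inv(K).T@W[:3,:3].T
    return W[:3,3]+r*((z-W[2,3])/r[:,2:])
def lift(d,K,W):
    v,u=np.mgrid[:d.shape[0],:d.shape[1]]
    p=np.stack([u,v,np.ones_like(u)],-1)@np.linalg.inv(K).T*d[...,None]
    return p@W[:3,:3].T+W[:3,3]
def shot(n):
    s=arm.get_state(); i,d=arm.grab_frame(n); K,W=cam(n,s); return s,i,d,K,W
E
python3 - <<'E'
from h import *
ims=[]
for n in("scene","side","wrist"):
    s,i,d,K,W=shot(n); np.savez(n+"0.npz",i=i,d=d,K=K,W=W); cv2.imwrite(f"pics/{n}0.png",i)
    print(n,W[:3,3].round(3),W[:3,2].round(2))
print(s)
E
```

```text
scene [ 0.961 -0.393  1.172] [-0.36  0.4  -0.84]
side [-0.264 -0.64   1.114] [ 0.52  0.51 -0.69]
wrist [0.286 0.616 0.383] [-0.29  0.09 -0.95]
{'t': 0.1, 'q': array([ 1.54812184e+00,  3.59302034e-01,  1.11201164e-02, -3.23751131e-04,
       -1.22409664e+00, -2.88123186e-01]), 'qd': array([-0.00020082,  0.00077128,  0.00299715, -0.00032309,  0.00042206,
       -0.00078069]), 'joint_efforts': array([-1.75677334e-03, -5.84162879e+01,  2.93753546e+01,  7.01557383e+00,
        1.02070521e-02, -4.21512527e-05]), 'eef_pos': array([0.20630144, 0.64223468, 0.23370897]), 'ee_rot': array([ 3.14008503e+00, -1.29405668e-04, -3.10907810e-01]), 'force': array([-0.18785949, -0.90864454, -0.54707661]), 'moment': array([-0.02308209,  0.00773496, -0.02127254]), 'gripper_force': 0.0, 'width': 0.0877683924803319}
```

View pics/scene0.png

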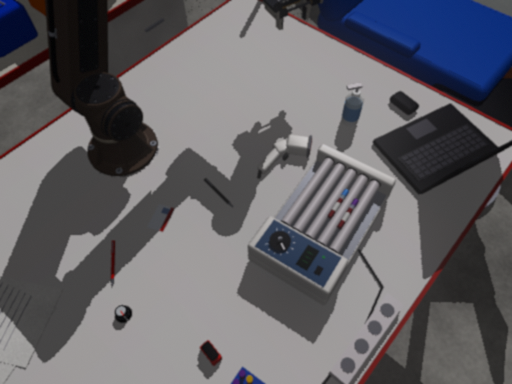

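View pics/side0.png

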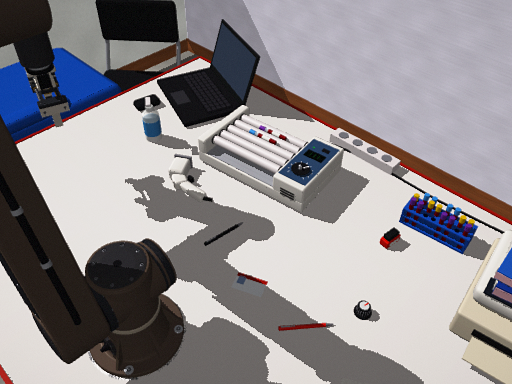

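View pics/wrist0.png

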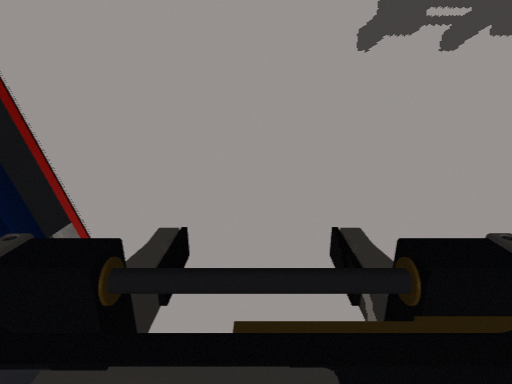

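Scene view: knob at about (123,313), dial at (280,242). Side view: knob at (363,309), dial at (302,170). The wrist view shows only bare desk.

```bash
python3 - <<'E'
from h import *
for n,k,t in(("scene",(123,313),(280,241)),("side",(363,309),(302,169))):
    f=np.load(n+"0.npz");K,W,d,i=f["K"],f["W"],f["d"],f["i"]
    print(n,"knob",plane(k,K,W,.03)[0].round(3),"dial",plane(t,K,W,.1135)[0].round(3))
    P=lift(d,K,W)
    for nm,c in(("knob",k),("dial",t)):
        q=P[c[1]-12:c[1]+13,c[0]-12:c[0]+13].reshape(-1,3)
        m=(q[:,2]>(.022 if nm=="knob" else .110))&(q[:,2]<.15); print(nm,m.sum(),q[m].mean(0).round(4),q[m].min(0).round(3),q[m].max(0).round(3))
    cr=[cv2.resize(i[c[1]-25:c[1]+25,c[0]-25:c[0]+25],(390,390),interpolation=cv2.INTER_CUBIC) for c in(k,t)]
    cv2.imwrite(f"pics/c_{n}.png",np.hstack(cr))
a=cv2.imread("pics/c_scene.png");b=cv2.imread("pics/c_side.png")
cv2.imwrite("pics/c.png",cv2.resize(np.vstack([a,b]),(600,600)))
E
```

```text
scene knob [ 0.456 -0.367  0.03 ] dial [0.661 0.031 0.113]
knob 140 [ 0.4464 -0.3677  0.0295] [ 0.428 -0.384  0.022] [ 0.463 -0.351  0.037]
dial 336 [0.6573 0.031  0.1146] [ 0.618 -0.002  0.11 ] [0.698 0.071 0.129]
side knob [ 0.431 -0.373  0.03 ] dial [0.655 0.024 0.113]
knob 137 [ 0.4399 -0.3692  0.0284] [ 0.422 -0.385  0.022] [ 0.459 -0.35   0.034]
dial 174 [0.6538 0.0303 0.1137] [ 0.624 -0.024  0.11 ] [0.705 0.073 0.126]
```

View pics/c.png

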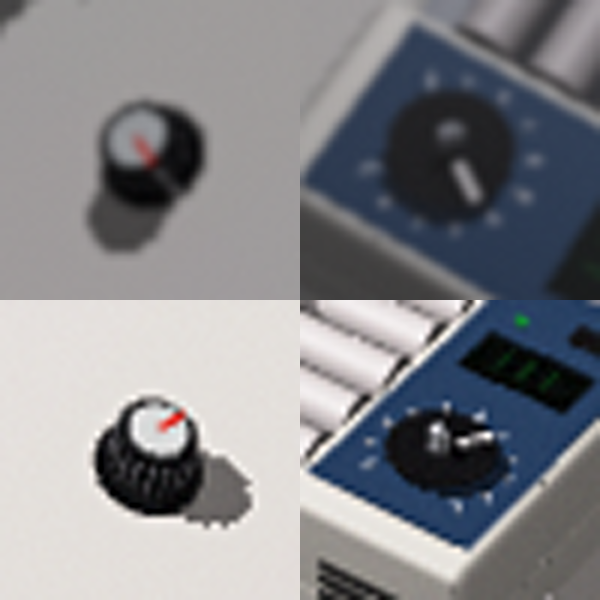

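Crop: the knob's red line points down-right in the scene view, and the dial's line points down and slightly right. Next I convert both to world angles and plan the way to the dial for a close look.

```bash
cat >> h.py <<'E'
def rel(target,yaw,s=None,rp=(np.pi,0)):
    """rotvec (deg) and shift (tool axes now) to target, if the shift is made before the turn"""
    s=s or arm.get_state(); A=R.from_euler("xyz",s["ee_rot"]); B=R.from_euler("xyz",[rp[0],rp[1],yaw])
    return np.degrees((A.inv()*B).as_rotvec()).round(2), A.inv().apply(np.array(target)-s["eef_pos"]).round(4)
E
python3 - <<'E'
from h import *
L={"scene":([(120.2,311),(123.8,315.2)],[(280.8,243.5),(284.2,249.8)]),"side":None}
f=np.load("scene0.npz");g=np.load("side0.npz")
def ang(f,p,z):
    q=plane(p,f["K"],f["W"],z); v=q[1]-q[0]; return np.degrees(np.arctan2(v[1],v[0])).round(1),q.round(3).tolist()
print(ang(f,L["scene"][0],.03),ang(f,L["scene"][1],.1135))
ko=np.array([338,284]);do=np.array([277,144])
print(ang(g,ko+np.array([(160,130),(185,112)])/6,.03),ang(g,do+np.array([(157,142),(190,135)])/6,.1135))
print(rel([.655,.03,.26],-.311))
m=np.array(arm.camera_model("wrist")["mount"]);print(m.round(3),f["K"][0,0],np.load("wrist0.npz")["K"].round(1).tolist())
E
```

```text
(np.float64(-3.7), [[0.446, -0.368, 0.03], [0.462, -0.369, 0.03]]) (np.float64(-24.5), [[0.667, 0.026, 0.113], [0.685, 0.018, 0.113]])
(np.float64(-9.5), [[0.442, -0.37, 0.03], [0.457, -0.373, 0.03]]) (np.float64(-27.9), [[0.662, 0.025, 0.113], [0.678, 0.017, 0.113]])
(array([ 0.07, -0.01,  0.01]), array([ 0.6145,  0.4458, -0.0255]))
[[ 0.    -0.952 -0.307  0.084]
 [ 1.     0.    -0.     0.   ]
 [ 0.    -0.307  0.952 -0.15 ]
 [ 0.     0.     0.     1.   ]] 439.0583140577561 [[285.0, 0.0, 259.1], [0.0, 285.0, 190.5], [0.0, 0.0, 1.0]]
```

Request:
move_arm(rows="0 0 0 0.047 0.034 -0.002 0.07; 0 0 0 0.047 0.034 -0.002 0.07; 0 0 0 0.047 0.034 -0.002 0.07; 0 0 0 0.047 0.034 -0.002 0.07; 0 0 0 0.047 0.034 -0.002 0.07; 0 0 0 0.047 0.034 -0.002 0.07; 0 0 0 0.047 0.034 -0.002 0.07; 0 0 0 0.047 0.034 -0.002 0.07")

```text
t: 1.15
eef_pos: [0.482, 0.267, 0.2507]
ee_rot: [-3.141, -0.0, -0.311]
force: [1.0, 1.4, -0.0]
width: 0.0699
gripper_force: 0.0
```

Request:
move_arm(rows="0 0 0 0.047 0.034 -0.002 0.07; 0 0 0 0.047 0.034 -0.002 0.07; 0 0 0 0.047 0.034 -0.002 0.07; 0 0 0 0.047 0.034 -0.002 0.07; 0 0 0 0 0 0 0.07")

```text
t: 1.78
eef_pos: [0.62, 0.0783, 0.2576]
ee_rot: [3.14, 0.001, -0.315]
force: [0.5, -0.6, -1.2]
width: 0.07
gripper_force: 0.0
```

```bash
python3 - <<'E'
from h import *
s,i,d,K,W=shot("wrist"); np.savez("w1.npz",i=i,d=d,K=K,W=W); cv2.imwrite("pics/w1.png",i); print(s["t"],s["eef_pos"],s["ee_rot"],s["force"])
print(rel([.443,-.369,.17],-.311))
E
```

```text
1.775 [0.62002079 0.07833121 0.25757618] [ 3.14032785e+00  9.05731124e-04 -3.15499338e-01] [ 0.50254608 -0.56367852 -1.17812525]
(array([ 0.05,  0.07, -0.19]), array([-0.0286,  0.4812,  0.0881]))
```

View pics/w1.png

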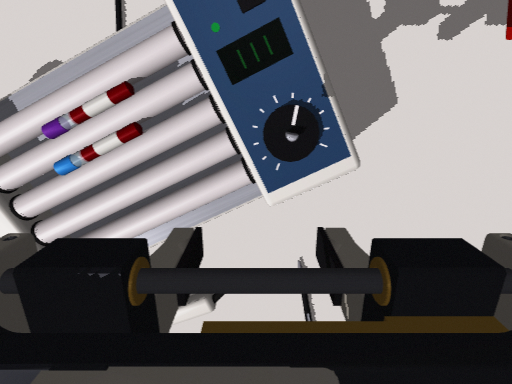

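The wrist view shows the dial disc centred near (291,133), with its white line running up to about (296,107) and the shaft at (293,136). I measure it and move on to the knob.

```bash
cat > dial.py <<'E'
from h import *
def dial(i,K,W,c0,z=.1135,show=True):
    """c0: pixel near the dial; returns disc centre (world) and line angle, and shaft tip estimate"""
    hsv=cv2.cvtColor(i,cv2.COLOR_BGR2HSV); mx=i.max(2)
    m=((mx<60)).astype(np.uint8)
    m=cv2.morphologyEx(m,cv2.MORPH_OPEN,np.ones((3,3)))
    n,l,st,ce=cv2.connectedComponentsWithStats(m)
    r=int(np.argmin([1e9 if st[k,4]<300 else np.hypot(*(ce[k]-c0)) for k in range(1,n)])+1)
    cs,_=cv2.findContours((l==r).astype(np.uint8),cv2.RETR_EXTERNAL,cv2.CHAIN_APPROX_NONE)
    h=cv2.convexHull(max(cs,key=cv2.contourArea))
    P=plane(h[:,0],K,W,z); (cx,cy),rad=cv2.minEnclosingCircle(P[:,:2].astype(np.float32))
    A=np.c_[2*P[:,:2],np.ones(len(P))]; sol=np.linalg.lstsq(A,(P[:,:2]**2).sum(1),rcond=None)[0]
    c=sol[:2]; rr=np.sqrt(sol[2]+c@c)
    v,u=np.nonzero(mx>110); Q=plane(np.c_[u,v],K,W,z)[:,:2]-c; rho=np.hypot(*Q.T)
    k=(rho>.012)&(rho<.027); q=Q[k]; w=mx[v,u][k].astype(float)
    mv=(q*w[:,None]).sum(0)/w.sum()
    vx,vy,x0,y0=cv2.fitLine(q.astype(np.float32),cv2.DIST_L2,0,.01,.01).ravel()
    a=np.degrees(np.arctan2(vy,vx)); b=np.degrees(np.arctan2(mv[1],mv[0]))
    print("dial c",c.round(4),"r",rr.round(4),"enc",round(cx,4),round(cy,4),round(rad,4),"line n",k.sum(),"rho",rho[k].min().round(3),rho[k].max().round(3),"mean ang",b.round(2),"fit ang",a.round(2))
    return c,b
if __name__=="__main__":
    f=np.load("w1.npz"); i,d,K,W=[f[k] for k in"idKW"]
    c,b=dial(i,K,W,(291,133))
    P=lift(d,K,W); q=P[100:165,260:325].reshape(-1,3); t=q[(q[:,2]>.121)&(q[:,2]<.13)]
    print("shaft pts",len(t),t.mean(0).round(4) if len(t) else "", "disc z",np.median(q[(abs(q[:,2]-.1135)<.006)&(np.hypot(*(q[:,:2]-c).T)<.027),2]).round(4))
E
python3 dial.py
```

```text
dial c [0.6587 0.0293] r 0.0302 enc 0.6589 0.0285 0.0321 line n 65 rho 0.012 0.026 mean ang -23.58 fit ang -28.31
shaft pts 82 [0.6559 0.0322 0.1255] disc z 0.1131
```

Request:
move_arm(rows="0 0 0 -0.004 0.06 0.011 0.07; 0 0 0 -0.004 0.06 0.011 0.07; 0 0 0 -0.004 0.06 0.011 0.07; 0 0 0 -0.004 0.06 0.011 0.07; 0 0 0 -0.004 0.06 0.011 0.07; 0 0 0 -0.004 0.06 0.011 0.07; 0 0 0 -0.004 0.06 0.011 0.07; 0 0 0 -0.004 0.06 0.011 0.07")

```text
t: 2.82
eef_pos: [0.4409, -0.3659, 0.1706]
ee_rot: [-3.141, -0.001, -0.309]
force: [1.3, 0.3, -0.1]
width: 0.0699
gripper_force: 0.0
```

Request:
move_arm(rows="0 0 0 0 0 0 0.07; 0 0 0 0 0 0 0.07")

```text
t: 3.08
eef_pos: [0.4415, -0.3649, 0.1706]
ee_rot: [-3.141, 0.0, -0.311]
force: [1.0, 0.6, -0.1]
width: 0.0696
gripper_force: 0.0
```

```bash
python3 - <<'E'
from h import *
s,i,d,K,W=shot("wrist"); np.savez("w2.npz",i=i,d=d,K=K,W=W); cv2.imwrite("pics/w2.png",i); print(s["t"],s["eef_pos"],s["ee_rot"],s["force"])
E
```

```text
3.075 [ 0.44145507 -0.3648609   0.1705693 ] [-3.14139774e+00  1.00239497e-04 -3.10856358e-01] [ 1.04015167  0.55005781 -0.13738147]
```

View pics/w2.png

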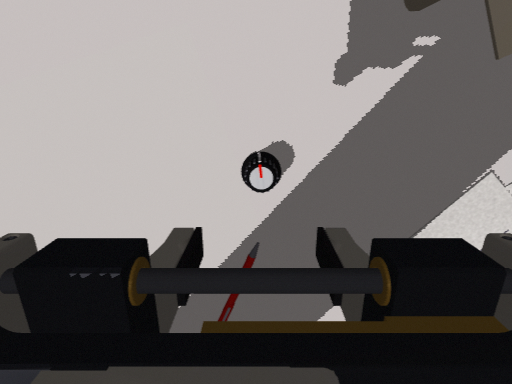

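The knob's silver top is at (261,178), with the red line running up to (260,163). I measure it from this view.

```bash
cat > knob.py <<'E'
from h import *
import sys
def circ(P):
    s=np.linalg.lstsq(np.c_[2*P,np.ones(len(P))],(P**2).sum(1),rcond=None)[0]; return s[:2],np.sqrt(s[2]+s[:2]@s[:2])
def knob(i,K,W,c0,z=.03,half=45):
    u0,v0=map(int,c0); I=i[v0-half:v0+half,u0-half:u0+half].astype(int); o=np.array([u0-half,v0-half])
    b,g,r=I[...,0],I[...,1],I[...,2]
    red=(r>110)&(g<.6*r)
    n,l,st,ce=cv2.connectedComponentsWithStats((red|(I.max(2)>100)).astype(np.uint8),connectivity=4)
    k=l[np.nonzero(red)[0][red.sum()//2],np.nonzero(red)[1][red.sum()//2]]
    m=(l==k).astype(np.uint8)
    cs,_=cv2.findContours(m,cv2.RETR_EXTERNAL,cv2.CHAIN_APPROX_NONE); h=cv2.convexHull(max(cs,key=cv2.contourArea))[:,0]
    c,rr=circ(plane(h+o,K,W,z)[:,:2])
    v,u=np.nonzero(red&(m>0)); Q=plane(np.c_[u,v]+o,K,W,z)[:,:2]-c
    vx,vy,_,_=cv2.fitLine(Q.astype(np.float32),cv2.DIST_L2,0,.01,.01).ravel()
    mv=Q.mean(0)
    if mv@[vx,vy]<0: vx,vy=-vx,-vy
    print("top c",c.round(4),"r",rr.round(4),"red n",len(Q),"mean ang",np.degrees(np.arctan2(mv[1],mv[0])).round(2),"fit ang",np.degrees(np.arctan2(vy,vx)).round(2),"rho",np.hypot(*Q.T).min().round(4),np.hypot(*Q.T).max().round(4))
    return c
if __name__=="__main__":
    f=np.load(sys.argv[1]); i,d,K,W=[f[k] for k in"idKW"]; c0=(int(sys.argv[2]),int(sys.argv[3]))
    c=knob(i,K,W,c0)
    P=lift(d,K,W); q=P[c0[1]-40:c0[1]+40,c0[0]-40:c0[0]+40].reshape(-1,3); t=q[(q[:,2]>.027)&(q[:,2]<.034)]
    print("depth top",len(t),t.mean(0).round(4),((t.min(0)+t.max(0))/2).round(4),np.ptp(t,axis=0).round(4))
    print(rel([*c,.08],-.311))
E
python3 knob.py w2.npz 261 175
```

```text
top c [ 0.4457 -0.3685] r 0.0129 red n 38 mean ang -12.04 fit ang -11.45 rho 0.0003 0.0142
depth top 721 [ 0.4456 -0.3689  0.0296] [ 0.4452 -0.3688  0.0293] [0.0334 0.0325 0.0046]
(array([-0.01, -0.03,  0.08]), array([0.0048, 0.0027, 0.0908]))
```

Request:
move_arm(rows="0 0 0 0.0025 0.001 0.03 0.07; 0 0 0 0.0025 0.0015 0.04 0.07; 0 0 0 0 0 0.04 0.07; 0 0 0 0 0 0.028 0.07; 0 0 0 0 0 0.015 0.07; 0 0 0 0 0 0 0.07")

```text
t: 3.88
eef_pos: [0.4457, -0.3684, 0.0172]
ee_rot: [-3.142, 0.001, -0.309]
force: [-0.3, 0.1, 0.2]
width: 0.07
gripper_force: 0.0
```

```bash
python3 - <<'E'
from h import *
s=arm.get_state();print(s["t"],s["eef_pos"],rel([.4456,-.3687,.017],-.311))
E
```

```text
3.875 [ 0.44574593 -0.36843853  0.01724286] (array([-0.  ,  0.06,  0.11]), array([-0.0001,  0.0003,  0.0002]))
```

Request:
move_arm(rows="0 0 0 0 0 0 0.045; 0 0 0 0 0 0 0.03; 0 0 0 0 0 0 0.03; 0 0 0 0 0 0 0.03", squeeze=30)

```text
t: 4.38
eef_pos: [0.4455, -0.3696, 0.018]
ee_rot: [3.142, -0.001, -0.311]
force: [0.5, 0.8, 0.5]
width: 0.0357
gripper_force: 0.3
```

Request:
move_arm(rows="0 0 0 0 0 0 0.03; 0 0 0 0 0 -0.015 0.03; 0 0 0 0 0 -0.04 0.03; 0 0 0 0 0 -0.06 0.03; 0 0 0 0 0 -0.06 0.03; 0 0 0 0 0 -0.03 0.03; 0 0 0 0 0 0 0.03")

```text
t: 5.25
eef_pos: [0.4465, -0.3701, 0.2267]
ee_rot: [3.141, -0.006, -0.311]
force: [0.1, 0.5, -1.0]
width: 0.033
gripper_force: 30.0
```

```bash
python3 - <<'E'
from h import *
s,i,d,K,W=shot("wrist"); np.savez("w3.npz",i=i,d=d,K=K,W=W); cv2.imwrite("pics/w3.png",cv2.resize(i[160:320,150:370],None,fx=3,fy=3,interpolation=cv2.INTER_CUBIC)); print(s["t"],s["eef_pos"],s["ee_rot"],s["force"],s["width"])
print(rel([.628,.041,.29],-.311))
E
```

```text
5.25 [ 0.44653332 -0.37010153  0.22668287] [ 3.14075067 -0.00647057 -0.31059837] [ 0.07271367  0.53502686 -1.04284691] 0.033020466466248684
(array([-0.  , -0.18,  0.01]), array([ 0.0483, -0.4466, -0.0654]))
```

View pics/w3.png

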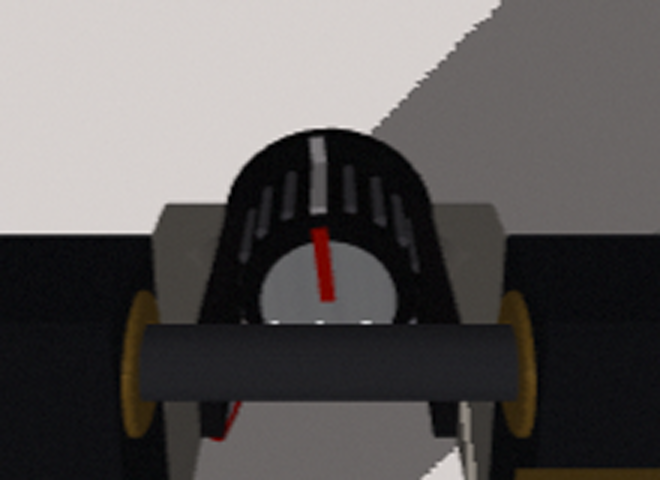

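The knob is held. Its white line is at about (256,206)–(256,231) and the red line at (256,236)–(259,260) in full-picture pixels. I move it over the dial, turning about 15.5 degrees on the way.

Request:
move_arm(rows="0 0 7.75 0 0 0 0.03; 0 0 7.75 0 0 0 0.03; 0 0 0 -0.0117 -0.0501 0.003 0.03; 0 0 0 -0.0117 -0.0501 0.003 0.03; 0 0 0 -0.0117 -0.0501 0.003 0.03; 0 0 0 -0.0117 -0.0501 0.003 0.03; 0 0 0 -0.0117 -0.0501 0.003 0.03; 0 0 0 -0.0117 -0.0501 0.003 0.03")

```text
t: 6.3
eef_pos: [0.5512, -0.0781, 0.2033]
ee_rot: [3.14, 0.002, -0.581]
force: [0.0, -0.5, -1.3]
width: 0.0334
gripper_force: 30.0
```

Request:
move_arm(rows="0 0 0 -0.0117 -0.0501 0.003 0.03; 0 0 0 -0.0117 -0.0501 0.003 0.03; 0 0 0 -0.0117 -0.0501 0.003 0.03; 0 0 0 0 0 0 0.03; 0 0 0 0 0 0 0.03; 0 0 0 0 0 0 0.03")

```text
t: 7.05
eef_pos: [0.6044, 0.0642, 0.1952]
ee_rot: [3.141, 0.001, -0.582]
force: [-0.9, -0.2, -1.5]
width: 0.0329
gripper_force: 30.0
```

```bash
python3 - <<'E'
from h import *
s,i,d,K,W=shot("wrist"); np.savez("w4.npz",i=i,d=d,K=K,W=W,p=s["eef_pos"],e=s["ee_rot"]); cv2.imwrite("pics/w4.png",cv2.resize(i[60:320,100:440],None,fx=2.3,fy=2.3,interpolation=cv2.INTER_CUBIC)); print(s["t"],s["eef_pos"],s["ee_rot"],s["force"],s["width"])
for n in("scene","side"):
    _,i,d,K,W=shot(n); np.savez(n+"1.npz",i=i,d=d,K=K,W=W)
E
```

```text
7.05 [0.60441414 0.06424575 0.19522381] [ 3.14082952e+00  5.63071708e-04 -5.82263789e-01] [-0.90340922 -0.15750311 -1.50204897] 0.03289098893097753
```

View pics/w4.png

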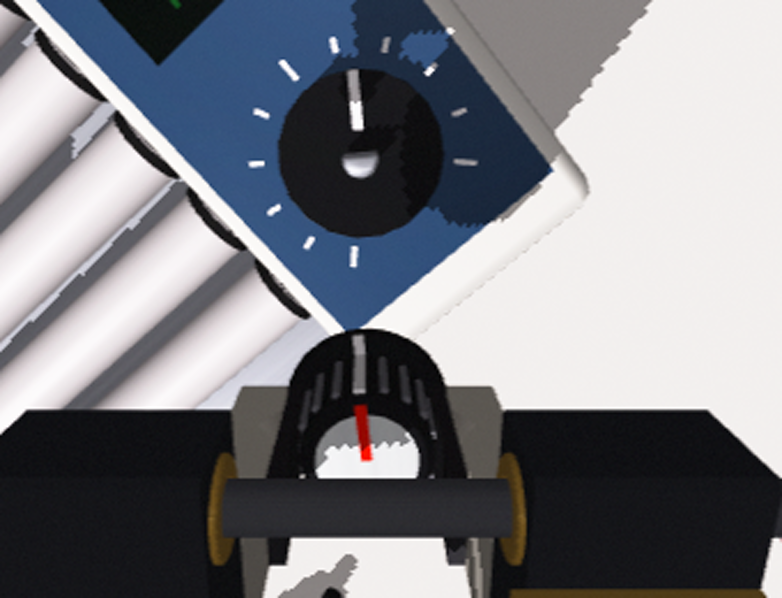

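The picture shows the dial disc centred near (257,126), with its white line from (256,116) to (253,90). The knob's white line is at (256,206)–(256,230) and the red line at (257,236)–(260,260).

```bash
cat > m4.py <<'E'
from h import *
from knob import circ
import sys
f=np.load(sys.argv[1]); i,d,K,W,p,e=[f[k] for k in"idKWpe"]; u0,v0=int(sys.argv[2]),int(sys.argv[3])
I=i.astype(int); b,g,r=I[...,0],I[...,1],I[...,2]
m=((I.max(2)<75)&(b-r<14)).astype(np.uint8); m[v0+60:]=0
m=cv2.morphologyEx(m,cv2.MORPH_OPEN,np.ones((3,3),np.uint8))
n,l,st,ce=cv2.connectedComponentsWithStats(m)
k=min((k for k in range(1,n) if st[k,4]>500),key=lambda k:np.hypot(*(ce[k]-(u0,v0))))
cs,_=cv2.findContours((l==k).astype(np.uint8),cv2.RETR_EXTERNAL,cv2.CHAIN_APPROX_NONE)
h=cv2.convexHull(max(cs,key=cv2.contourArea))[:,0]; P=plane(h,K,W,.1135)[:,:2]
for _ in range(4):
    c,rr=circ(P); res=np.hypot(*(P-c).T)-rr; P=P[abs(res)<max(.0008,1.5*res.std())]
print("disc",st[k],"c",c.round(4),"r",rr.round(4),len(P),"res",res.std().round(5))
v,u=np.nonzero(I.min(2)>85); Q=plane(np.c_[u,v],K,W,.1135)[:,:2]-c; rho=np.hypot(*Q.T); a=np.degrees(np.arctan2(Q[:,1],Q[:,0]))
kk=(rho>.011)&(rho<.027)&(abs(a+26)<25); q=Q[kk]
vx,vy,_,_=cv2.fitLine(q.astype(np.float32),cv2.DIST_L2,0,.01,.01).ravel(); mv=q.mean(0)
print("line n",kk.sum(),"mean ang",np.degrees(np.arctan2(mv[1],mv[0])).round(2),"fit",np.degrees(np.arctan2(vy,vx)).round(2),"rho",rho[kk].min().round(4),rho[kk].max().round(4))
P3=lift(d,K,W)[v0-45:v0+45,u0-45:u0+45].reshape(-1,3); P3=P3[np.hypot(*(P3[:,:2]-c).T)<.025]
t=P3[P3[:,2]>.1235]; print("tip",len(t),t.mean(0).round(4) if len(t) else"", "disc z",np.median(P3[:,2]).round(4))
# knob in hand, tool axes (x,y), plane heights from the TCP
A=R.from_euler("xyz",e)
for nm,px,hz in(("red0",(259.6,260),.0125),("red1",(257,236),.0125),("white body",(256.5,230),.0125),("skirt",(256.5,206.5),-.0125)):
    w=plane(px,K,W,p[2]+hz)[0]; print(nm,A.inv().apply(w-p).round(4))
print(np.degrees(e))
E
python3 m4.py w4.npz 257 126
```

```text
disc [ 221   90   72   73 3800] c [0.6572 0.0315] r 0.0283 36 res 0.00012
line n 117 mean ang -27.47 fit -28.12 rho 0.0111 0.027
tip 157 [0.6589 0.0297 0.1634] disc z 0.1132
red0 [-0.0004  0.0006 -0.0125]
red1 [ 0.0142 -0.0008 -0.0125]
white body [ 0.0177 -0.001  -0.0125]
skirt [ 0.0214 -0.0012  0.0125]
[ 1.79956275e+02  3.22616324e-02 -3.33612577e+01]
```

Request:
move_arm(rows="0 0 0 0.031 -0.0008 0 0.03; 0 0 0 0.031 -0.0008 0.01 0.03; 0 0 0 0 0 0.02 0.03; 0 0 0 0 0 0.014 0.03; 0 0 0 0 0 0 0.03; 0 0 0 0 0 0 0.03")

```text
t: 7.95
eef_pos: [0.6579, 0.0326, 0.1525]
ee_rot: [-3.141, -0.001, -0.581]
force: [0.2, 1.4, 0.5]
width: 0.0331
gripper_force: 30.0
```

```bash
python3 - <<'E'
from h import *
f=np.load("w4.npz");P=lift(f["d"],f["K"],f["W"])[100:160,225:290].reshape(-1,3)
t=P[(P[:,2]>.1235)&(P[:,2]<.13)];print("tip",len(t),t.mean(0).round(4),((t.min(0)+t.max(0))/2).round(4),np.ptp(t,axis=0).round(4))
s=arm.get_state();print(s["t"],s["eef_pos"],s["ee_rot"],s["force"],rel([.657,.0315,.1495],-.582,s))
c=[]
for n,o in(("scene",(280,235)),("side",(303,165))):
    _,i,d,K,W=shot(n); c.append(cv2.resize(i[o[1]-32:o[1]+32,o[0]-32:o[0]+32],(400,400),interpolation=cv2.INTER_CUBIC))
cv2.imwrite("pics/hov.png",np.hstack(c))
E
```

```text
tip 130 [0.6556 0.0322 0.1257] [0.656  0.0316 0.1258] [0.0097 0.0114 0.0044]
7.95 [0.65794267 0.03264951 0.1524939 ] [-3.14093698e+00 -9.18367936e-04 -5.80901683e-01] [0.15472847 1.35792632 0.49102377] (array([-0.04, -0.05,  0.06]), array([-0.0002,  0.0015,  0.003 ]))
```

View pics/hov.png

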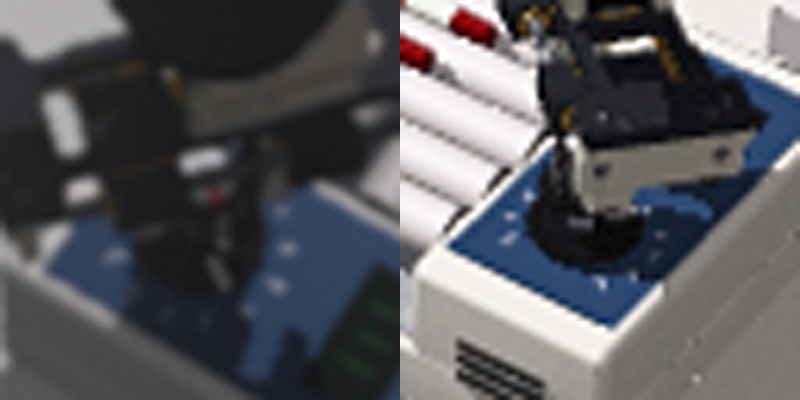

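The knob hangs over the shaft in both views, and the disc and tip estimates agree on (.657,.0315). I shift 1.5 mm and descend gently.

Request:
move_arm(rows="0 0 0 -0.0003 0.0014 0 0.03; 0 0 0 0 0 0.004 0.03; 0 0 0 0 0 0.003 0.03; 0 0 0 0 0 0.003 0.03; 0 0 0 0 0 0 0.03")

```text
t: 8.68
eef_pos: [0.6571, 0.0314, 0.1414]
ee_rot: [-3.141, -0.001, -0.581]
force: [2.5, -0.7, -1.6]
width: 0.033
gripper_force: 30.0
```

Request:
move_arm(rows="0 0 0 0 0 0.002 0.03; 0 0 0 0 0 0.002 0.03; 0 0 0 0 0 0 0.03")

```text
t: 9.05
eef_pos: [0.657, 0.0315, 0.1376]
ee_rot: [-3.141, -0.001, -0.581]
force: [4.1, -0.8, -0.2]
width: 0.0331
gripper_force: 30.0
```

The knob is 6 mm onto the shaft with no axial load. I ease 0.5 mm towards +x to shed the side force and go on.

Request:
move_arm(rows="0 0 0 0.0004 -0.0003 0.001 0.03; 0 0 0 0 0 0.002 0.03; 0 0 0 0 0 0.002 0.03; 0 0 0 0 0 0 0.03")

```text
t: 9.55
eef_pos: [0.6572, 0.0315, 0.1324]
ee_rot: [3.142, -0.0, -0.581]
force: [4.0, -1.2, -0.1]
width: 0.0331
gripper_force: 30.0
```

Request:
move_arm(rows="0 0 0 0 0 0.001 0.03; 0 0 0 0 0 0.001 0.03; 0 0 0 0 0 0 0.03; 0 0 0 0 0 0 0.03")

```text
t: 10.05
eef_pos: [0.6573, 0.0315, 0.1308]
ee_rot: [-3.141, -0.0, -0.581]
force: [2.6, -2.4, 2.9]
width: 0.0331
gripper_force: 30.0
```

Contact at z .131 with 3 N: the knob is flush on the dial. Now the press.

Request:
move_arm(rows="0 0 0 0 0 0.001 0.03; 0 0 0 0 0 0.001 0.03; 0 0 0 0 0 0.001 0.03; 0 0 0 0 0 0 0.03; 0 0 0 0 0 0 0.03", squeeze=40)

```text
t: 10.68
eef_pos: [0.6574, 0.0315, 0.1278]
ee_rot: [-3.141, -0.0, -0.581]
force: [3.3, -2.3, 5.5]
width: 0.033
gripper_force: 40.0
```

Request:
move_arm(rows="0 0 0 0 0 0.001 0.03; 0 0 0 0 0 0.0005 0.03; 0 0 0 0 0 0 0.03; 0 0 0 0 0 0 0.03")

```text
t: 11.18
eef_pos: [0.6575, 0.0315, 0.1273]
ee_rot: [-3.141, -0.001, -0.581]
force: [1.1, -1.4, 10.2]
width: 0.0329
gripper_force: 40.0
```

Request:
move_arm(rows="0 0 0 0 0 0.0006 0.03; 0 0 0 0 0 0 0.03; 0 0 0 0 0 0 0.03; 0 0 0 0 0 0 0.03")

```text
t: 11.68
eef_pos: [0.6575, 0.0314, 0.1272]
ee_rot: [-3.141, -0.001, -0.581]
force: [-0.4, -1.5, 13.5]
width: 0.0329
gripper_force: 40.0
```

```bash
python3 - <<'E'
from h import *
s,i,d,K,W=shot("wrist"); print(s["t"],s["eef_pos"],s["force"],s["width"])
cv2.imwrite("pics/w5.png",cv2.resize(i[140:300,150:370],None,fx=3,fy=3,interpolation=cv2.INTER_CUBIC))
E
```

```text
11.675 [0.65751544 0.03142674 0.12721027] [-0.36867438 -1.52684037 13.51797688] 0.03288207791226393
```

View pics/w5.png

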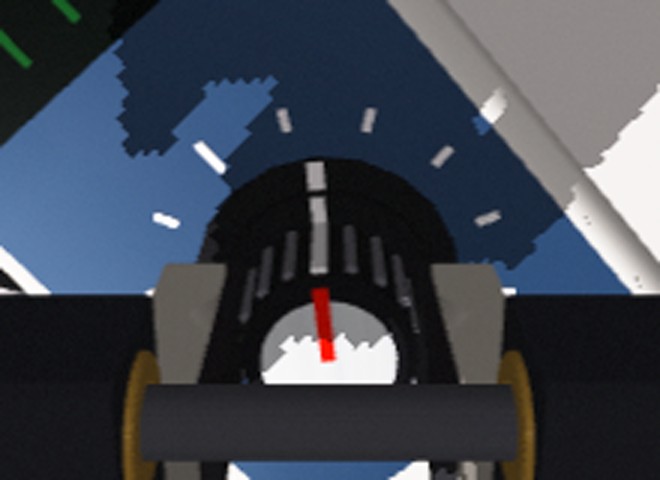

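The knob's white line (255,206–231) continues straight into the dial's line (255,194–203). The knob is seated and held at the stop with 13.5 N, so I hand in.

```bash
python3 -c "
from station import arm
print(arm.job_done())"
```

```text
the job is handed in; nothing more can be done
None
```

The knob is on the D-shaft with its line over the dial's, flush on the disc, and was handed in at about 11.7 s still gripped and pressed to the stop with about 13.5 N; nothing else was touched.

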